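Weight a scored acrylic board and slide it out to its snapping line

ROBOT

A 6-joint arm with a two-finger parallel gripper is mounted at the origin on the work surface; the furniture and walls round the work are solid. World frame = base frame: x ahead of the robot, y to its left, z up, the work surface at z = 0. Lengths are in mm, angles in rad, forces in N, time in s.
With the tool pointing down it reaches from about 400 to 925 mm from the base axis. Payload 3.4 kg.
Tool frame: the origin (TCP) lies at the very end of the fingers, on their centre line; the grasp point (between the pads) lies 19 mm behind it (manip.tcp_to_grasp is the distance from the TCP to the grasp point, in mm); z points along the fingers, y is the direction in which the jaws open and shut (so a half turn about z gives the same grasp; the last joint's range is limited). The gripper opens to 85 mm and grips with 20 to 120 N. Pads are 22 mm wide; open, the fingers measure 114 mm over their backs; the gripper's body (76 mm by 85 mm) begins 54 mm behind the grasp point. The pads swing forward as they close: fully open they stand 13 mm farther back than shut.
Start: joints at [1.091, 0.307, 1.506, -0, 1.328, -0.073], TCP at [227.007, 528.298, 231.305] pointing down, gripper open.
Joint ranges: [-3.12, 3.12], [-1.05, 2.28], [0.14, 2.33], [-1.42, 4.57], [0.1, 2.73], [-2.68, 2.68]. Speed limits (rad/s): [2.57, 2.57, 3.14, 3.14, 3.14, 3.14].

INTERFACE

Orientations are given as a 3x3 rotation matrix whose columns are the frame's x, y, z axes.
In Python, from bench import manip gives the robot as it stands.
- The arm moves only by the tool servo_tool, never from a script. Its argument "steps" is one flat list of numbers, 6 for each row, row after row: the shift along the tool's x, y, z in mm, then the turn, a rotation vector about the tool's x, y, z in rad. In form: [dx, dy, dz, wx, wy, wz, dx, dy, dz, wx, wy, wz, ...]. A call has 1 to 12 rows; each row is the pose to reach, as a shift and turn from the pose commanded when the call began, along the tool's axes at that moment; what a row does not reach only later rows make up. A row lasts 1/12 s, in which the tool goes at most 41.7 mm and 7.16 degrees, less where a joint would pass 70% of its speed; a pose out of reach is approached as far as the arm can. A call with a gripper value outside its range is refused whole. "grip" is the closure in counts, from 0 (fully open) to 255 (shut), set as the call begins (left out, the last holds). The fingers move at their own pace and stop on an object; "squeeze" is the grip in N (left out, the last holds). Time passes only in rows, so rows that repeat a pose let the fingers close. It gives the time, the measured TCP pose, the force and the opening at its end, in the units of the state.
- manip.sense(): the state, without advancing time (a new reading comes with each control period).
- manip.get_image(name): name is "side" or "top" or "wrist"; returns the picture (420x560x3 uint8, blue, green, red); there is no depth.
- manip.get_calibration(name): a dict with "fx", "fy", "cx", "cy" (pixels), "pose" (4x4, takes a point from camera to world coordinates). Camera axes: x right, y down, z forward; pixel columns grow to the right and rows downward; lengths in mm; the calibration is good to about 2 mm. A picture is of the moment at which its call begins: read the wrist's pose just before it. get_calibration takes no time and is no camera call; for the wrist camera it gives the pose at the moment of the call.
- manip.job_done(): hands the job in, once; it reports no verdict.
The state is a dict: "clock": time; "q": joint angles; "joint_velocities": joint speeds; "effort": joint torques, N m; "ee_pos": TCP position; "tool_rot": TCP orientation; "force": force on the tool from outside, world axes, zero at the start; "moment": the same for the moment, N m; "grip_width": finger opening in mm.
Only numpy, scipy, OpenCV 4.12 (cv2) and the standard library are available. Lean on these libraries where they do the work, as an engineer would, in place of code of your own. Each camera call takes 0.05 s, during which the arm holds its last target.

TASK

The white acrylic board on the snapping block is scored along its red line. Lift the paperweight off the free-turning turntable, stand it upright on the tail of the board, behind the red line, and only then slide the board outward along its guides until the red line lies right over the block's brass front edge (slid that far, the bare board would tip off). Finish still holding the weight there and leaning down on it with about 10 N, the board lying flat, so that a colleague can snap the end off; leave the glue stick, the tape measure and the marker alone.

Things in the scene. Friction and masses are not known exactly. Their poses are not given: they have to be found in the camera images.
- snap_block: fixed snapping block: beech base 280 x 158 mm with a smooth grey laminate bed 40 mm above the table. Origin on the table under its centre; x points outward (the way the board slides), y to the left of that, z up. A brass strip forms its front (+x) edge. Two wooden guide strips (6 mm high above the bed, 21 mm wide, along x) leave a 114 mm channel for the board, 2 mm clear each side; their tops are 2 mm below the board's top.
- block_edge (a point): midpoint of the upper outer edge of the block's brass front strip, at bed height (40 mm above the table), 140 mm in front of the block's origin; axes as the block's
- board: loose white acrylic board 320 x 110 x 8 mm, about 0.34 kg, lying on the block between the guides, its outer end already hanging out. Origin at the centre of its underside, x to its outer end. It slides easily on the bed (friction about 0.25), and grips the sole of the weight much better (about 0.9), so it follows the weight when that is moved sideways while it stands on the board. Centre of mass at its centre: with the line at the edge that is 30 mm beyond the edge.
- score_line (a point): midpoint of the red line on the board's top face; the line, 3 mm wide, runs across the whole board 190 mm from its outer end and 130 mm from its tail end; axes as the board's. It starts 70 to 130 mm behind the block's edge.
- board_tail (a point): point on the board's top face, on its centre line, 70 mm behind the red line and 60 mm ahead of the tail end: a good place for the middle of the weight
- turntable_top (a point): centre of the top face of the turntable's aluminium disc (200 mm across, 50 mm above the table). The black foot is fixed; the disc spins freely about the vertical axis and turns at a slight push.
- weight_mid (a point): centre, half-way up, of the dark red paperweight, about 0.7 kg, which stands upright on the turntable anywhere within 55 mm of its axis. Its block is 46 mm (its x) by 76 mm (its y) and 26 mm high, with a wooden knob 20 mm across on top, 49 mm high in all; this point is 24.5 mm above the underside. It can be gripped across the 46 mm sides of the block or by the knob.
- weight: the same paperweight, origin at the centre of its underside
- glue_stick: glue stick standing on the table, 26 mm across, 97 mm high: leave alone; origin at the centre of its underside
- tape_measure: yellow tape measure, 33 x 78 x 60 mm, on the table: leave alone; origin at the centre of its underside
- marker: grey marker pen with a red cap, 136 mm long, lying on the table: leave alone; origin at its middle

How it is judged (in metres and radians):
On the way, in this order (a step that is already met when the one before it is completed fails the run):
1. the weight is lifted clear of the turntable (z of weight_mid in the frame of turntable_top above 0.045 m and contact force between the fingers and weight above 1 N), for 0.2 s.
2. the weight stands on the tail of the board, behind the line, while the line is still at least 40 mm inside the edge (contact force between weight and board above 3 N and angle between weight_mid's own z axis and vertical below 0.08 rad and x of weight_mid in the frame of score_line between -0.115 and -0.025 m and y of weight_mid in the frame of score_line between -0.035 and 0.035 m and x of score_line in the frame of block_edge below -0.04 m), for 0.2 s.
At the end, for the whole second after the job is handed in: Red line within 5 mm of the block's edge; board flat (0.03 rad) and square (0.05 rad), still; weight upright on the tail, its centre 25 to 115 mm behind the line and within 35 mm of the centre line, fingers on it, pressing on the board with over 12 N (own weight 6 to 8 N plus the push) (x of score_line in the frame of block_edge between -0.005 and 0.005 m and z of score_line in the frame of block_edge between 0.004 and 0.012 m and angle between the x axis of board and the x axis of snap_block, either way round below 0.05 rad and angle between board's own z axis and vertical below 0.03 rad and angle between weight_mid's own z axis and vertical below 0.08 rad and x of weight_mid in the frame of score_line between -0.115 and -0.025 m and y of weight_mid in the frame of score_line between -0.035 and 0.035 m and contact force between the fingers and weight above 2 N and contact force between weight and board above 12 N and contact force between weight and snap_block below 0.5 N and linear speed of board below 0.01 m/s); the arm keeps its last pose, push and grip.
It fails at once if the board tips (angle between board's own z axis and vertical above 0.1 rad).
It fails at once if the weight is dropped or driven hard onto the board (over 70 N) (contact force between weight and board above 70 N).
It fails at once if the glue stick is disturbed (distance of glue_stick from where it was at the start of the episode above 0.02 m).
It fails at once if the tape measure is disturbed (distance of tape_measure from where it was at the start of the episode above 0.02 m).
It fails at once if the marker is disturbed (distance of marker from where it was at the start of the episode above 0.02 m).
It also fails if it takes over 48 s, if anything falls off the work surface, if the arm or the gripper's body presses on something with over 40 N, if the wrist force passes 120 N, or if a joint passes its speed limit or range.

## Working session

There is one attempt and no reset: what is moved stays moved. The work goes in short steps, Python scripts to look and compute and a tool call to move; the robot and the scene stay as the last step left them, time stands still between calls to the robot, and variables do not carry over. Pictures are saved under pics/ and viewed, and the job is handed in when it is done.

Besides the shell and the picture viewer there is one more tool, called as name(argument=value, ...), one argument or row to a line, values as JSON. servo_tool: Moves the arm, as the interface text tells. Its arguments: {"type":"object","properties":{"steps":{"type":"array","items":{"type":"number"}},"grip":{"type":"number"},"squeeze":{"type":"number"}},"required":["steps"]}

```bash
mkdir -p pics; ls; python3 - <<'E'
from bench import manip
import cv2,numpy as np
np.set_printoptions(precision=4,suppress=True)
for n in("side","top","wrist"):
    c=manip.get_calibration(n);print(n,c["fx"],c["fy"],c["cx"],c["cy"]);print(np.array(c["pose"]))
    cv2.imwrite(f"pics/{n}0.png",manip.get_image(n))
s=manip.sense();print(s)
E
```

```text
pics
side 387.9282528884484 387.9282528884484 283.1460659955469 205.22781105004321
[[   0.9893   -0.0431    0.1393  455.8295]
 [  -0.1449   -0.3951    0.9071 -931.2948]
 [   0.0159   -0.9176   -0.3971  495.69  ]
 [   0.        0.        0.        1.    ]]
top 505.40460159401215 505.40460159401215 285.8333310425121 214.13917259216555
[[  -0.0197   -0.9955    0.0926  506.0025]
 [  -0.9998    0.02      0.0022   54.1421]
 [  -0.0041   -0.0925   -0.9957 1226.1881]
 [   0.        0.        0.        1.    ]]
wrist 319.72373665263575 319.72373665263575 271.83164027374335 207.57132559713781
[[  0.3944   0.8845   0.2492 163.4354]
 [  0.919   -0.3787  -0.1099 554.7196]
 [ -0.0029   0.2723  -0.9622 373.1633]
 [  0.       0.       0.       1.    ]]
{'clock': 0.15, 'q': array([ 1.0915,  0.3074,  1.5074, -0.    ,  1.3284, -0.0735]), 'joint_velocities': array([ 0.0019, -0.0039, -0.0036,  0.001 ,  0.0023,  0.0013]), 'effort': array([  0.0009, -45.7976, -25.222 ,  -0.0002,   0.0084,  -0.    ]), 'ee_pos': array([226.7466, 527.8172, 230.602 ]), 'tool_rot': array([[-0.9188,  0.3947, -0.0007],
       [ 0.3947,  0.9188, -0.0014],
       [ 0.0001, -0.0016, -1.    ]]), 'force': array([ 0.2331,  1.0022, -1.0558]), 'moment': array([-0.03  , -0.0005,  0.0108]), 'grip_width': 85.60707554091245}
```

View pics/top0.png

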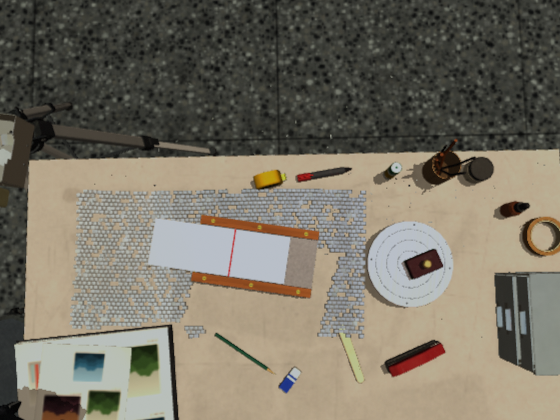

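View pics/side0.png

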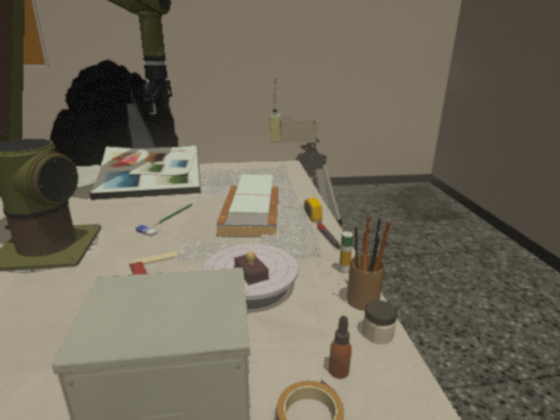

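View pics/wrist0.png

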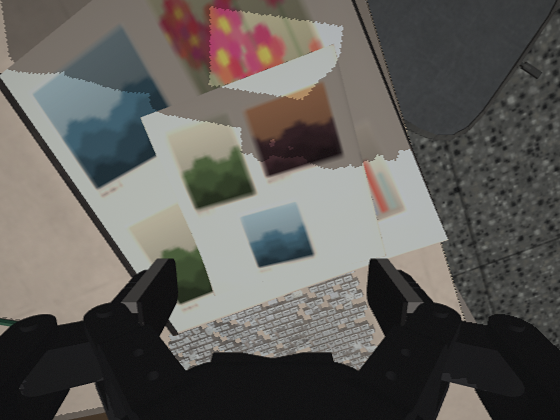

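The top view shows the block with the board pointing left (+y), the red line near (233,252), the turntable at (410,264), and the weight at (424,264). I'll zoom in to get precise corners.

```bash
cat > h.py <<'E'
import numpy as np,cv2
np.set_printoptions(precision=2,suppress=True)
def ray(c,u,v):
    P=np.array(c["pose"]);d=P[:3,:3]@np.array([(u-c["cx"])/c["fx"],(v-c["cy"])/c["fy"],1]);return P[:3,3],d
def onz(c,u,v,z):
    o,d=ray(c,u,v);return o+d*(z-o[2])/d[2]
def proj(c,p):
    P=np.array(c["pose"]);q=P[:3,:3].T@(np.array(p)-P[:3,3]);return np.array([c["fx"]*q[0]/q[2]+c["cx"],c["fy"]*q[1]/q[2]+c["cy"]])
E
python3 - <<'E'
import cv2
i=cv2.imread("pics/top0.png")
a=cv2.resize(i[205:310,140:330],None,fx=4,fy=4,interpolation=cv2.INTER_CUBIC);cv2.imwrite("pics/z1.png",a)
a=cv2.resize(i[215:315,360:460],None,fx=6,fy=6,interpolation=cv2.INTER_CUBIC);cv2.imwrite("pics/z2.png",a)
E
```

```text
(no output)
```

View pics/z1.png

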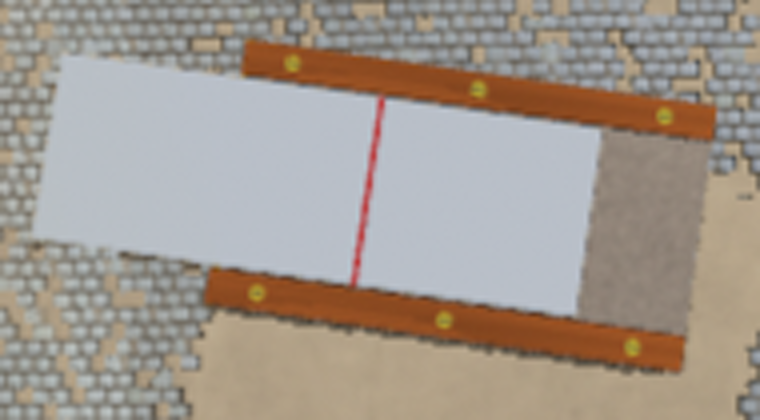

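View pics/z2.png

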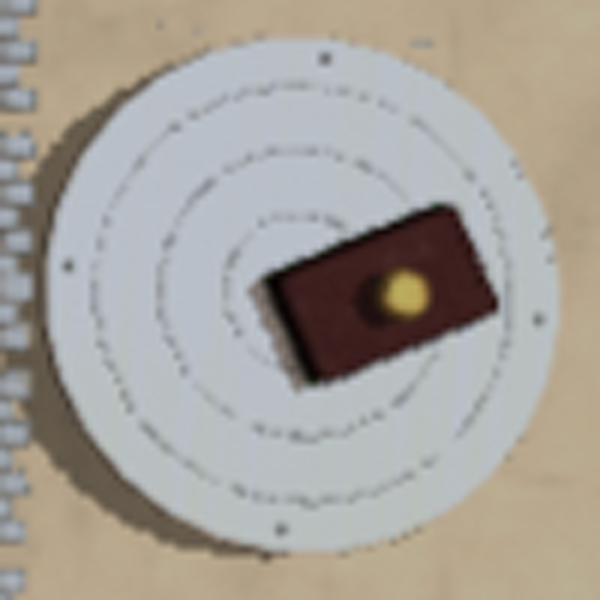

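```bash
python3 - <<'E'
from bench import manip
from h import *
c=manip.get_calibration("top")
Z1=lambda u,v:( (u+.5)/4-.5+140,(v+.5)/4-.5+205)
Z2=lambda u,v:( (u+.5)/6-.5+360,(v+.5)/6-.5+215)
f=lambda Z,u,v,z:onz(c,*Z(u,v),z)[:2]
pts={k:f(Z1,*p,46) for k,p in dict(uFo=(244,42),uBo=(716,105),uFi=(242,76),uBi=(713,138),lFi=(210,267),lFo=(205,303),lBo=(682,371),lBi=(686,335)).items()}
print(pts)
C=sum(pts.values())/8;F=(pts['uFo']+pts['lFo'])/2;B=(pts['uBo']+pts['lBo'])/2
x=(F-B);print("len",np.linalg.norm(x),np.linalg.norm(pts['uFo']-pts['lFo']));x/=np.linalg.norm(x);print("C",C,"F",F,"x",x,np.arctan2(x[1],x[0]))
y=np.array([-x[1],x[0]]);
b={k:f(Z1,*p,48) for k,p in dict(l1=(382,97),l2=(354,286),o1=(63,55),o2=(34,237),t1=(601,128),t2=(578,318)).items()}
for k,p in b.items():print(k,p,(p-C)@x-140,(p-C)@y)
print("disc",f(Z2,303,295,50))
k=f(Z2,407,294,99);print("knob",k)
for q in [(268,277),(450,204),(499,304),(318,384)]:print("wt",f(Z2,*q,76))
# side knob check
s=manip.get_calibration("side");print("side knob",proj(s,[*k,99]))
E
python3 - <<'E'
import cv2
i=cv2.imread("pics/side0.png")
a=cv2.resize(i[165:315,195:325],None,fx=4,fy=4,interpolation=cv2.INTER_CUBIC);cv2.imwrite("pics/z3.png",a)
E
```

```text
{'uFo': array([617.44, 256.72]), 'uBo': array([574.92, -19.08]), 'uFi': array([597.46, 257.97]), 'uBi': array([555.69, -16.84]), 'lFi': array([486.64, 277.01]), 'lFo': array([465.95, 279.96]), 'lBo': array([421.6 ,   4.49]), 'lBi': array([442.14,   1.68])}
len 279.033180184104 153.25949380428926
C [520.23 130.24] F [541.69 268.34] x [0.16 0.99] 1.414505424096829
l1 [583.37 175.88] -85.0882074522903 -55.270969614187
l2 [474.1  193.24] -84.95116952431644 55.3760414151995
o1 [611.73 362.43] 103.60140060243066 -54.24866188150124
o2 [505.99 378.83] 103.3511050479755 52.759032482414156
t1 [562.73  48.39] -214.2383265302784 -54.71845434712718
t2 [453.2   63.92] -215.94181353562794 55.8936048559487
disc [ 494.33 -228.4 ]
knob [ 494.43 -255.03]
wt [ 501.6  -209.25]
wt [ 527.71 -279.12]
wt [ 489.76 -295.8 ]
wt [ 461.19 -226.38]
side knob [250.09 252.78]
```

View pics/z3.png

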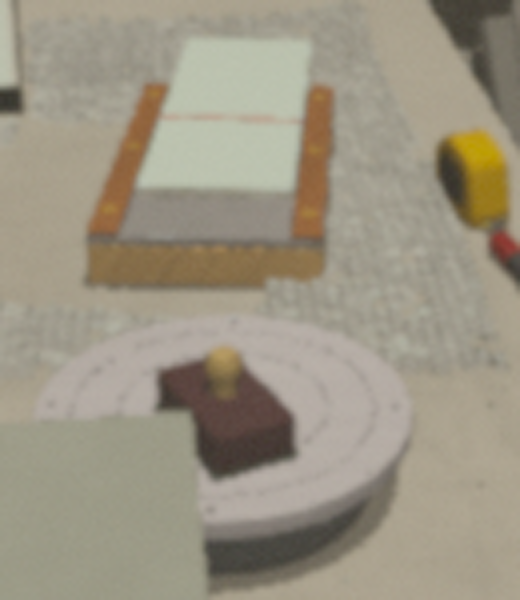

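```bash
cat >> h.py <<'E'
from bench import manip
from scipy.spatial.transform import Rotation as Ro
def go(p,yaw,R=None,P=None):
    "pose from current: tool-down with tool y at yaw -> row"
    s=manip.sense();R=np.array(s["tool_rot"]) if R is None else R;P=np.array(s["ee_pos"]) if P is None else P
    y=np.array([np.cos(yaw),np.sin(yaw),0]);z=np.array([0,0,-1.]);T=np.c_[np.cross(y,z),y,z]
    return np.r_[R.T@(np.array(p)-P),Ro.from_matrix(R.T@T).as_rotvec()]
E
python3 - <<'E'
from h import *
print(go([455,150,235],.8));print(go([494.5,-254.5,180],.385))
E
```

```text
[-358.85 -257.05   -4.02   -0.      0.      0.37]
[-554.82 -613.02   51.52   -0.      0.      0.78]
```

servo_tool(
  steps=[-15, -10, 0, 0, 0, 0.01, -45, -31, 0, 0, 0, 0.04, -79, -55, 0, 0, 0, 0.08, -113, -80, 0, 0, 0, 0.12, -147, -105, 0, 0, 0, 0.16, -181, -130, 0, 0, 0, 0.2, -215, -155, 0, 0, 0, 0.24, -249, -181, 0, 0, 0, 0.28, -280, -208, 0, 0, 0, 0.31, -308, -237, 0, 0, 0, 0.34, -330, -269, 0, 0, 0, 0.37, -350, -303, 0, 0, 0, 0.41],
  grip=0,
  squeeze=60,
)

```text
clock: 1.15
ee_pos: [429.9, 109.7, 231.3]
tool_rot: [[-0.684, 0.729, 0.001], [0.729, 0.684, -0.0], [-0.001, 0.0, -1.0]]
force: [1.1, -0.5, 0.1]
grip_width: 85.5
```

```bash
python3 - <<'E'
from h import *
s=manip.sense();print(s["clock"],s["ee_pos"],s["tool_rot"]);print(go([494.5,-254.5,180],.385))
E
```

```text
1.15 [429.87 109.73 231.26] [[-0.68  0.73  0.  ]
 [ 0.73  0.68 -0.  ]
 [-0.    0.   -1.  ]]
[-309.87 -202.02   51.34    0.      0.      0.37]
```

servo_tool(
  steps=[-25, -20, 2, 0, 0, 0.03, -55, -39, 6, 0, 0, 0.07, -88, -59, 12, 0, 0, 0.11, -121, -80, 18, 0, 0, 0.15, -154, -101, 24, 0, 0, 0.19, -187, -122, 30, 0, 0, 0.23, -220, -143, 36, 0, 0, 0.27, -251, -164, 42, 0, 0, 0.31, -278, -181, 46, 0, 0, 0.34, -297, -194, 50, 0, 0, 0.36, -307, -201, 51, 0, 0, 0.37, -311, -203, 51, 0, 0, 0.37],
)

```text
clock: 2.15
ee_pos: [494.1, -255.6, 179.6]
tool_rot: [[-0.373, 0.928, -0.001], [0.928, 0.373, 0.0], [0.001, -0.001, -1.0]]
force: [0.3, 0.7, 0.4]
grip_width: 85.3
```

```bash
python3 - <<'E'
from h import *
s=manip.sense();print(s["clock"],s["ee_pos"],s["force"])
c=manip.get_calibration("wrist")
cv2.imwrite("pics/w1.png",manip.get_image("wrist"));print(np.array(c["pose"]))
import pickle;pickle.dump(c,open("w1.pkl","wb"))
print(proj(c,[494.4,-255,99]))
E
```

```text
2.15 [ 494.09 -255.58  179.56] [0.25 0.74 0.35]
[[   0.93    0.36    0.1   468.35]
 [   0.37   -0.89   -0.25 -192.22]
 [  -0.      0.27   -0.96  322.29]
 [   0.      0.      0.      1.  ]]
[273.04 213.91]
```

View pics/w1.png

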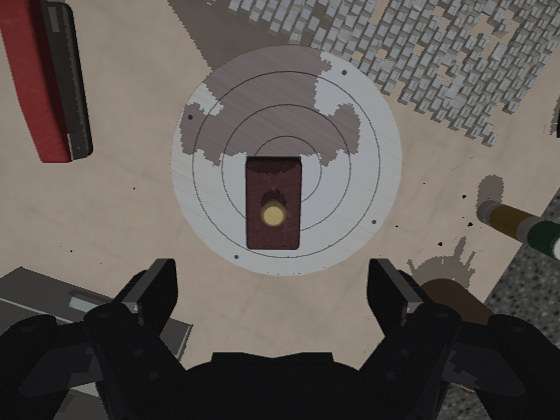

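```bash
python3 - <<'E'
from h import *
import pickle;c=pickle.load(open("w1.pkl","rb"))
q=[onz(c,*p,76)[:2] for p in [(246,168),(301,168),(300,249),(247,249)]]
print(np.array(q),np.mean(q,0));
d=(q[0]-q[3])+(q[1]-q[2]);print(np.arctan2(d[1],d[0])-np.pi/2, np.linalg.norm(d)/2)
print(onz(c,273.5,215,99))
print(go([494.5,-254.5,54],.375),manip.sense()["ee_pos"])
E
```

```text
[[ 463.77 -234.88]
 [ 503.23 -218.98]
 [ 529.27 -281.34]
 [ 488.43 -297.82]] [ 496.18 -258.25]
0.38450721517295317 67.58441037570115
[ 495.02 -255.65   99.  ]
[  0.36   0.4  125.87  -0.    -0.     0.01] [ 494.33 -255.02  179.87]
```

servo_tool(
  steps=[0, 0, 5, 0, 0, 0, 0, 0, 18, 0, 0, 0, 0, 0, 36, 0, 0, 0, 0, 0, 54, 0, 0, 0, 0, 0, 72, 0, 0, 0, 0, 0, 90, 0, 0, 0, 0, 0, 106, 0, 0, 0, 0, 0, 116, 0, 0, 0, 0, 0, 122, 0, 0, 0, 0, 0, 125, 0, 0, 0, 0, 0, 126, 0, 0, 0, 0, 0, 126, 0, 0, 0],
)

```text
clock: 3.2
ee_pos: [494.7, -253.8, 54.8]
tool_rot: [[-0.376, 0.927, 0.001], [0.927, 0.376, -0.0], [-0.001, 0.001, -1.0]]
force: [-0.2, 0.4, -0.8]
grip_width: 85.1
```

servo_tool(
  steps=[0, 0, 0, 0, 0, 0, 0, 0, 0, 0, 0, 0, 0, 0, 0, 0, 0, 0, 0, 0, 0, 0, 0, 0, 0, 0, 0, 0, 0, 0, 0, 0, 0, 0, 0, 0, 0, 0, 0, 0, 0, 0, 0, 0, 0, 0, 0, 0, 0, 0, 0, 0, 0, 0, 0, 0, 0, 0, 0, 0],
  grip=255,
  squeeze=60,
)

```text
clock: 4.03
ee_pos: [494.5, -254.4, 55.3]
tool_rot: [[-0.376, 0.927, 0.001], [0.927, 0.376, -0.001], [-0.001, 0.001, -1.0]]
force: [-0.8, -0.5, 5.4]
grip_width: 43.8
```

```bash
python3 - <<'E'
from h import *
s=manip.sense();print(s)
c=manip.get_calibration("wrist")
cv2.imwrite("pics/w2.png",manip.get_image("wrist"))
E
```

```text
{'clock': 4.0333, 'q': array([-0.55,  0.47,  1.76, -0.  ,  0.91, -0.94]), 'joint_velocities': array([ 0., -0., -0., -0.,  0.,  0.]), 'effort': array([  0.22, -45.33, -16.65,   0.26,  -0.41,   0.02]), 'ee_pos': array([ 494.55, -254.37,   55.26]), 'tool_rot': array([[-0.38,  0.93,  0.  ],
       [ 0.93,  0.38, -0.  ],
       [-0.  ,  0.  , -1.  ]]), 'force': array([-0.76, -0.52,  5.43]), 'moment': array([-0.06,  0.29,  0.  ]), 'grip_width': 43.820424009631246}
```

View pics/w2.png

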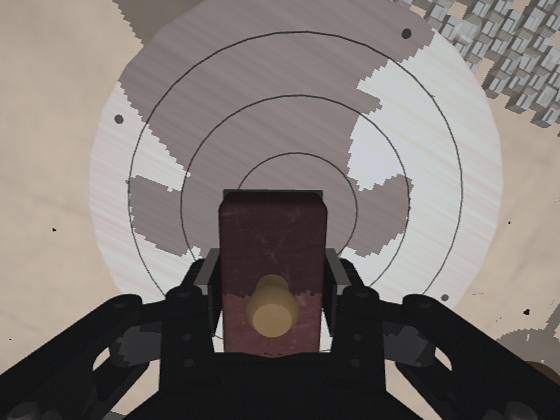

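servo_tool(
  steps=[0, 0, -2, 0, 0, 0, 0, 0, -7, 0, 0, 0, 0, 0, -14, 0, 0, 0, 0, 0, -22, 0, 0, 0, 0, 0, -31, 0, 0, 0, 0, 0, -40, 0, 0, 0, 0, 0, -49, 0, 0, 0, 0, 0, -57, 0, 0, 0, 0, 0, -63, 0, 0, 0, 0, 0, -67, 0, 0, 0, 0, 0, -69, 0, 0, 0, 0, 0, -70, 0, 0, 0],
)

```text
clock: 5.08
ee_pos: [494.3, -253.9, 124.7]
tool_rot: [[-0.376, 0.927, 0.0], [0.927, 0.376, -0.0], [-0.0, 0.0, -1.0]]
force: [0.4, 0.2, -6.5]
grip_width: 43.7
```

```bash
python3 - <<'E'
from h import *
s=manip.sense();print(s["ee_pos"],s["force"],s["moment"],s["grip_width"])
print(go([517.8,115.4,120],-.156))
x=np.array([.1556,.9878]);F=np.array([541.69,268.34]);print(F+x*-85)
E
```

```text
[ 494.28 -253.86  124.68] [ 0.35  0.18 -6.47] [ 0.01 -0.05 -0.05] 43.70836591039747
[333.41 160.47   4.62   0.     0.     0.54]
[528.46 184.38]
```

servo_tool(
  steps=[3, 2, 0, 0, 0, 0, 13, 6, 0, 0, 0, 0.02, 30, 14, 0, 0, 0, 0.05, 53, 26, 0, 0, 0, 0.09, 80, 38, 0, 0, 0, 0.13, 107, 51, 0, 0, 0, 0.17, 134, 64, 0, 0, 0, 0.21, 161, 77, 0, 0, 0, 0.26, 188, 90, 0, 0, 0, 0.3, 215, 103, 0, 0, 0, 0.34, 242, 116, 0, 0, 0, 0.38, 266, 128, 0, 0, 0, 0.43],
)

```text
clock: 6.08
ee_pos: [512.2, 42.8, 123.8]
tool_rot: [[0.047, 0.999, -0.001], [0.999, -0.047, 0.001], [0.0, -0.001, -1.0]]
force: [0.5, 0.1, -6.6]
grip_width: 43.6
```

```bash
python3 - <<'E'
from h import *
s=manip.sense();print(s["ee_pos"],s["force"],s["grip_width"])
print(go([517.8,115.4,90],-.156))
E
```

```text
[512.24  42.84 123.85] [ 0.52  0.07 -6.61] 43.642069593784775
[72.72  2.2  33.88 -0.   -0.    0.11]
```

servo_tool(
  steps=[20, 1, 2, 0, 0, 0.03, 37, 1, 7, 0, 0, 0.06, 51, 2, 13, 0, 0, 0.08, 61, 2, 19, 0, 0, 0.1, 67, 2, 25, 0, 0, 0.11, 70, 2, 30, 0, 0, 0.11, 71, 2, 33, 0, 0, 0.11, 71, 2, 34, 0, 0, 0.11, 71, 2, 34, 0, 0, 0.11],
)

```text
clock: 6.83
ee_pos: [517.9, 111.0, 89.9]
tool_rot: [[0.155, 0.988, -0.001], [0.988, -0.155, -0.0], [-0.001, -0.001, -1.0]]
force: [-0.1, 0.4, -6.1]
grip_width: 43.8
```

```bash
python3 - <<'E'
from h import *
c=manip.get_calibration("wrist")
cv2.imwrite("pics/w3.png",manip.get_image("wrist"));cv2.imwrite("pics/t3.png",manip.get_image("top"));cv2.imwrite("pics/s3.png",manip.get_image("side"))
import pickle;pickle.dump(c,open("w3.pkl","wb"))
s=manip.sense();print(s["ee_pos"],s["force"],s["grip_width"])
print(go([517.8,115.4,53],-.156))
for n,f in(("s3",(150,300,180,320)),):
  i=cv2.imread(f"pics/{n}.png");cv2.imwrite("pics/s3z.png",cv2.resize(i[f[0]:f[1],f[2]:f[3]],None,fx=4,fy=4,interpolation=2))
E
```

```text
[518.48 111.    90.61] [ 0.83 -0.54 -6.42] 43.99478716712931
[ 4.24 -1.38 37.61  0.    0.    0.  ]
```

View pics/w3.png

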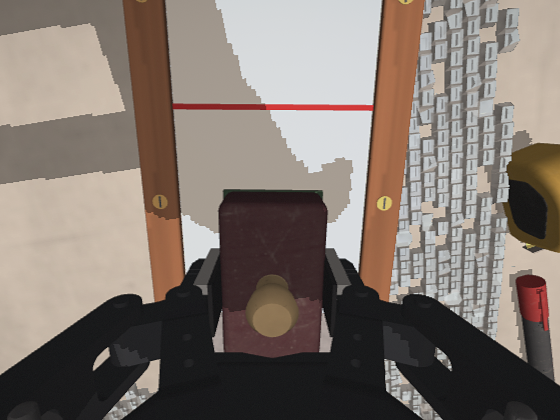

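View pics/s3z.png

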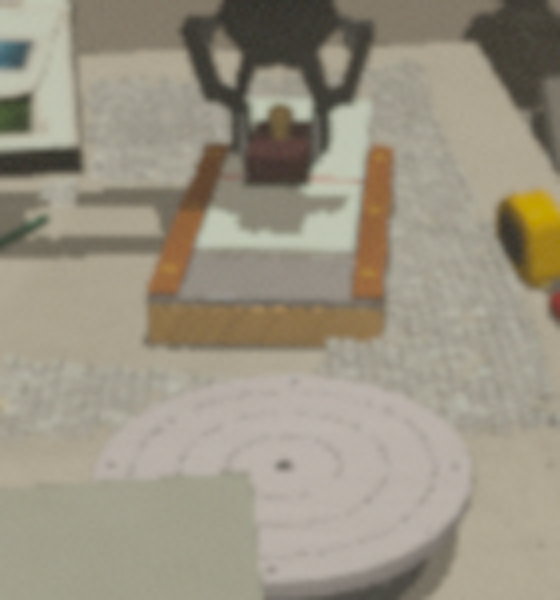

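View pics/t3.png

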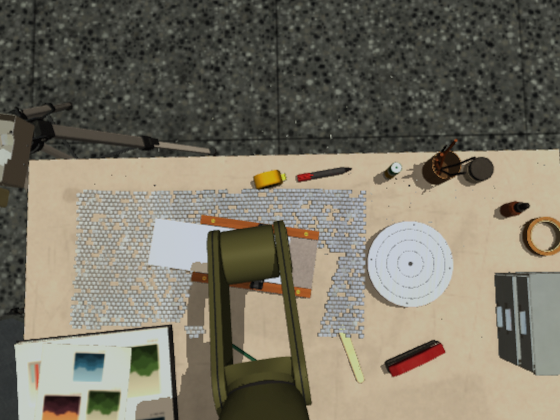

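```bash
python3 - <<'E'
from h import *
import pickle;c=pickle.load(open("w3.pkl","rb"))
a,b=onz(c,173,105.7,48)[:2],onz(c,374,107.7,48)[:2];print(a,b,(a+b)/2,np.linalg.norm(a-b))
d=a-b;print("yaw line",np.arctan2(d[1],d[0])-np.pi/2)
E
```

```text
[475.6  192.77] [584.79 174.66] [530.2  183.72] 110.68362678685708
yaw line 1.406502744586533
```

servo_tool(
  steps=[1, 0, 3, 0, 0, 0, 2, 0, 9, 0, 0, 0, 3, 0, 15, 0, 0, 0, 4, 0, 21, 0, 0, 0, 4, 0, 26, 0, 0, 0, 4, 0, 30, 0, 0, 0, 4, 0, 32, 0, 0, 0, 4, 0, 33.5, 0, 0, 0, 4, 0, 34, 0, 0, 0, 4, 0, 34, 0, 0, 0],
)

```text
clock: 7.82
ee_pos: [518.9, 115.5, 56.3]
tool_rot: [[0.154, 0.988, 0.0], [0.988, -0.154, -0.0], [-0.0, 0.0, -1.0]]
force: [0.5, -0.2, -6.2]
grip_width: 43.5
```

servo_tool(
  steps=[0, 0, 0.5, 0, 0, 0, 0, 0, 1, 0, 0, 0, 0, 0, 1.5, 0, 0, 0, 0, 0, 2, 0, 0, 0, 0, 0, 2.5, 0, 0, 0, 0, 0, 3, 0, 0, 0, 0, 0, 3, 0, 0, 0, 0, 0, 3, 0, 0, 0],
)

```text
clock: 8.48
ee_pos: [518.8, 115.5, 53.3]
tool_rot: [[0.154, 0.988, 0.0], [0.988, -0.154, 0.0], [0.0, 0.0, -1.0]]
force: [-0.9, -0.3, -6.0]
grip_width: 43.7
```

servo_tool(
  steps=[0, 0, 0.5, 0, 0, 0, 0, 0, 1, 0, 0, 0, 0, 0, 1.5, 0, 0, 0, 0, 0, 1.5, 0, 0, 0, 0, 0, 1.5, 0, 0, 0],
)

```text
clock: 8.9
ee_pos: [518.9, 115.5, 53.3]
tool_rot: [[0.154, 0.988, 0.001], [0.988, -0.154, 0.0], [0.0, 0.001, -1.0]]
force: [-3.3, -0.1, 7.0]
grip_width: 43.8
```

servo_tool(
  steps=[0, 0, 0, 0, 0, 0, 1, 0, 0, 0, 0, 0, 3, 0, 0, 0, 0, 0, 6, 0, 0, 0, 0, 0, 10, 0, 0, 0, 0, 0, 14, 0, 0, 0, 0, 0, 18, 0, 0, 0, 0, 0, 22, 0, 0, 0, 0, 0, 25, 0, 0, 0, 0, 0, 28, 0, 0, 0, 0, 0, 29, 0, 0, 0, 0, 0, 30, 0, 0, 0, 0, 0],
)

```text
clock: 9.9
ee_pos: [524.8, 144.6, 53.3]
tool_rot: [[0.154, 0.988, 0.003], [0.988, -0.154, -0.001], [-0.0, 0.003, -1.0]]
force: [0.1, -4.3, 6.5]
grip_width: 43.6
```

```bash
python3 - <<'E'
from h import *
cv2.imwrite("pics/w4.png",manip.get_image("wrist"))
s=manip.sense();print(s["ee_pos"],s["force"],s["moment"],s["grip_width"])
E
```

```text
[524.84 144.84  53.31] [-0.63 -2.9   4.78] [-0.46  0.28 -0.04] 43.90172389892932
```

View pics/w4.png

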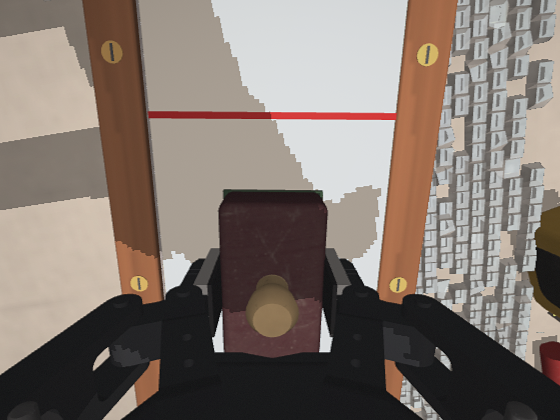

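servo_tool(
  steps=[1, 0, 0.2, 0, 0, 0, 3, 0, 0.3, 0, 0, 0, 7, 0, 0.3, 0, 0, 0, 12, 0, 0.3, 0, 0, 0, 18, 0, 0.3, 0, 0, 0, 24, 0, 0.3, 0, 0, 0, 30, 0, 0.3, 0, 0, 0, 36, 0, 0.3, 0, 0, 0, 41, 0, 0.3, 0, 0, 0, 44, 0, 0.3, 0, 0, 0, 46, 0, 0.3, 0, 0, 0, 46, 0, 0.3, 0, 0, 0],
)

```text
clock: 10.95
ee_pos: [532.2, 190.7, 53.3]
tool_rot: [[0.154, 0.988, 0.004], [0.988, -0.154, -0.0], [0.001, 0.004, -1.0]]
force: [-0.1, -2.6, 6.8]
grip_width: 43.2
```

```bash
python3 - <<'E'
from h import *
c=manip.get_calibration("wrist")
cv2.imwrite("pics/w5.png",manip.get_image("wrist"))
cv2.imwrite("pics/t5.png",manip.get_image("top"))
import pickle;pickle.dump(c,open("w5.pkl","wb"))
s=manip.sense();print(s["ee_pos"],s["force"],s["moment"],s["grip_width"])
i=cv2.imread("pics/w5.png");cv2.imwrite("pics/w5z.png",cv2.resize(i[0:200,80:460],None,fx=2,fy=2,interpolation=2))
i=cv2.imread("pics/t5.png");cv2.imwrite("pics/t5z.png",cv2.resize(i[205:310,140:330],None,fx=4,fy=4,interpolation=2))
E
```

```text
[532.12 190.7   53.3 ] [-1.37 -1.42  6.12] [-0.31  0.33  0.05] 43.592878079697236
```

View pics/w5z.png

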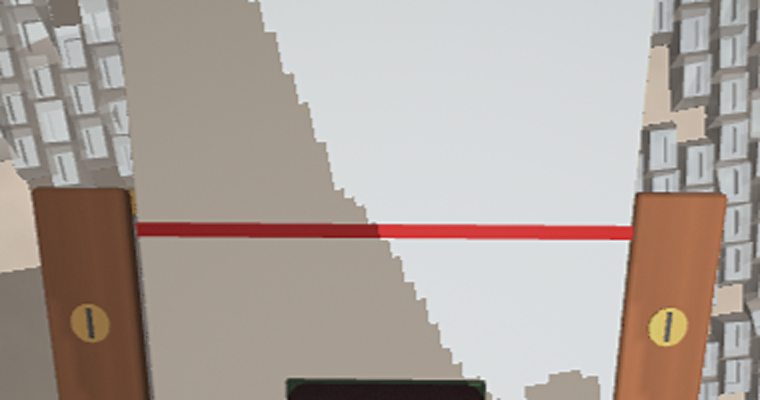

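View pics/t5z.png

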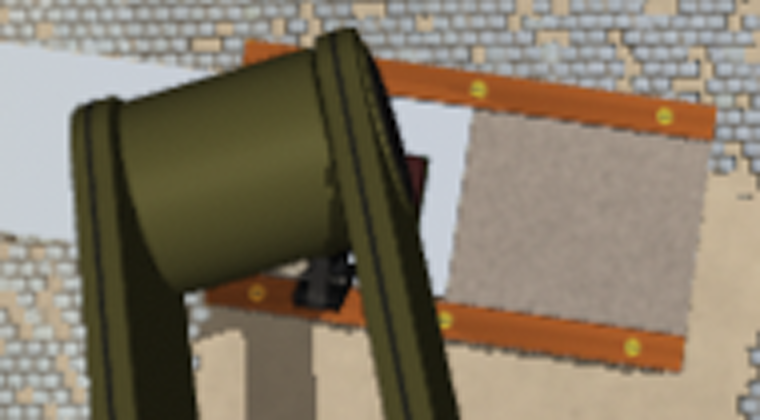

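```bash
python3 - <<'E'
from h import *
import pickle;c=pickle.load(open("w5.pkl","rb"))
Z=lambda u,v:((u+.5)/2-.5+80,(v+.5)/2-.5)
f=lambda u,v,z:onz(c,*Z(u,v),z)[:2]
g=[f(34,187.5,46),f(124,190,46),f(638,193,46),f(725,195,46)]
l=[f(137,229.5,48),f(631,232.5,48)]
print(np.array(g),np.array(l))
d=g[0]-g[3];yw=np.arctan2(d[1],d[0])-np.pi/2;x=np.array([np.cos(yw),np.sin(yw)]);print("yaw",yw,"line yaw",np.arctan2(*(l[0]-l[1])[::-1])-np.pi/2)
print("rem",(np.mean(g,0)-np.mean(l,0))@x)
ct=manip.get_calibration("top");Z1=lambda u,v:((u+.5)/4-.5+140,(v+.5)/4-.5+205)
F=np.array([541.69,268.34]);x=np.array([.1556,.9878])
for p in [(471,108),(447,297)]:
  q=onz(ct,*Z1(*p),48)[:2];print("tail->line-edge",(q-F)@x+130)
E
```

```text
[[467.74 279.98]
 [487.23 276.43]
 [599.82 258.37]
 [618.97 254.97]] [[488.63 267.71]
 [597.12 250.23]]
yaw 1.4069154867128626 line yaw 1.4111037789653462
rem 8.447135709677209
tail->line-edge -7.259707837858144
tail->line-edge -8.963143672414219
```

servo_tool(
  steps=[0.5, 0, 0, 0, 0, 0, 1.5, 0, 0.1, 0, 0, 0, 3, 0, 0.2, 0, 0, 0, 4.5, 0, 0.3, 0, 0, 0, 6, 0, 0.4, 0, 0, 0, 7.2, 0, 0.4, 0, 0, 0, 8, 0, 0.4, 0, 0, 0, 8.3, 0, 0.4, 0, 0, 0, 8.3, 0, 0.4, 0, 0, 0, 8.3, 0, 0.4, 0, 0, 0, 8.3, 0, 0.4, 0, 0, 0, 8.3, 0, 0.4, 0, 0, 0],
)

```text
clock: 12.05
ee_pos: [533.5, 198.2, 53.3]
tool_rot: [[0.154, 0.988, 0.004], [0.988, -0.154, -0.001], [0.0, 0.004, -1.0]]
force: [-0.6, -3.9, 9.6]
grip_width: 43.7
```

```bash
python3 - <<'E'
from h import *
c=manip.get_calibration("wrist")
cv2.imwrite("pics/w6.png",manip.get_image("wrist"))
cv2.imwrite("pics/t6.png",manip.get_image("top"))
cv2.imwrite("pics/s6.png",manip.get_image("side"))
import pickle;pickle.dump(c,open("w6.pkl","wb"))
s=manip.sense();print(s["ee_pos"],s["force"],s["moment"],s["grip_width"])
i=cv2.imread("pics/w6.png");cv2.imwrite("pics/w6z.png",cv2.resize(i[0:200,80:460],None,fx=2,fy=2,interpolation=2))
i=cv2.imread("pics/t6.png");cv2.imwrite("pics/t6z.png",cv2.resize(i[205:310,140:330],None,fx=4,fy=4,interpolation=2))
i=cv2.imread("pics/s6.png");cv2.imwrite("pics/s6z.png",cv2.resize(i[150:300,180:320],None,fx=4,fy=4,interpolation=2))
E
```

```text
[533.53 198.22  53.32] [-1.31 -4.51  9.48] [-0.65  0.39  0.04] 43.901404455822764
```

View pics/w6z.png

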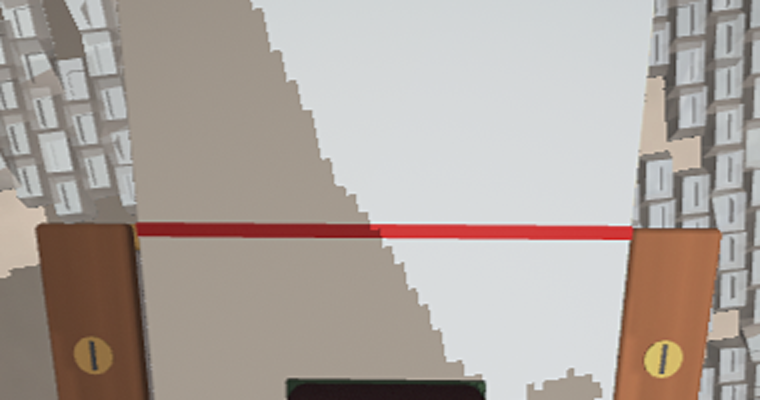

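View pics/t6z.png

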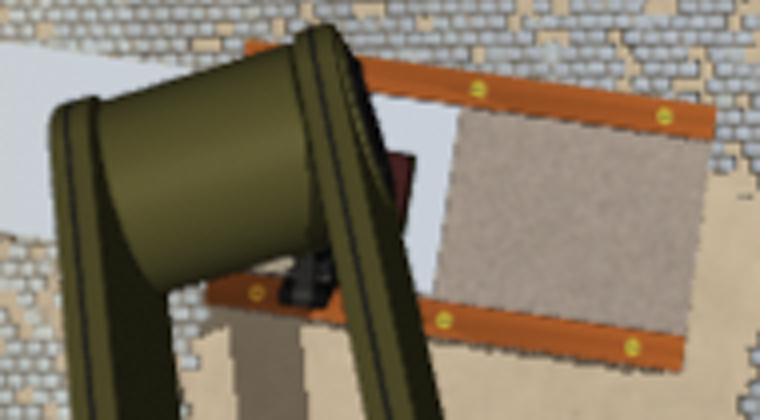

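View pics/s6z.png

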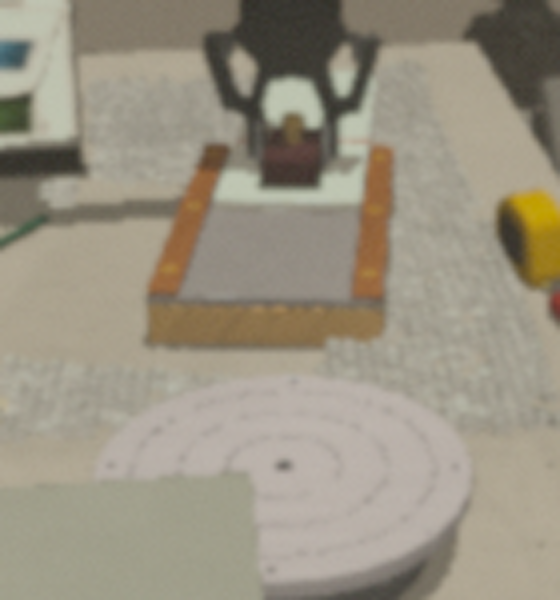

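```bash
python3 - <<'E'
from h import *
import pickle;c=pickle.load(open("w6.pkl","rb"))
Z=lambda u,v:((u+.5)/2-.5+80,(v+.5)/2-.5)
f=lambda u,v,z:onz(c,*Z(u,v),z)[:2]
g=[f(37,224.5,46),f(132,226,46),f(632,229,46),f(720,230.5,46)]
l=[f(137,229.5,48),f(631,232.5,48)]
x=np.array([np.cos(1.411),np.sin(1.411)])
print("rem",(np.mean(g,0)-np.mean(l,0))@x,np.mean(l,0),(np.array([533.5,198.2])-np.mean(l,0))@np.c_[x,[-x[1],x[0]]])
ct=manip.get_calibration("top");Z1=lambda u,v:((u+.5)/4-.5+140,(v+.5)/4-.5+205)
F=np.array([541.69,268.34]);x=np.array([.1556,.9878])
for p in [(458,106),(434,295)]:
  q=onz(ct,*Z1(*p),48)[:2];print("tail->line-edge",(q-F)@x+130)
E
```

```text
rem 0.7614020293933427 [544.24 266.47] [-69.11  -0.26]
tail->line-edge 0.4239184562498224
tail->line-edge -1.345338853227389
```

servo_tool(
  steps=[0.5, 0, 0.1, 0, 0, 0, 0.5, 0, 0.1, 0, 0, 0, 0.5, 0, 0.1, 0, 0, 0, 0.5, 0, 0.1, 0, 0, 0, 0.5, 0, 0.1, 0, 0, 0, 0.5, 0, 0.1, 0, 0, 0],
)

```text
clock: 12.7
ee_pos: [533.6, 198.6, 53.3]
tool_rot: [[0.154, 0.988, 0.004], [0.988, -0.154, -0.001], [-0.0, 0.004, -1.0]]
force: [-0.7, -4.4, 10.4]
grip_width: 43.7
```

```bash
python3 - <<'E'
from h import *
s=manip.sense();print(s["clock"],s["ee_pos"],s["force"],s["joint_velocities"],s["tool_rot"][:,2])
if s["force"][2]>7.5: manip.job_done();print("done")
E
```

```text
12.7 [533.58 198.6   53.28] [-0.66 -4.44 10.43] [-0.  0.  0.  0.  0. -0.] [ 0. -0. -1.]
the job is handed in; nothing more can be done
done
```

I gripped the weight across its 46 mm sides and lifted it off the turntable. I stood it on the board's tail about 70 mm behind the red line, then slid the board out about 85 mm. The job was handed in at 12.7 s; it reports no verdict.

What the last checks showed:
- **Line position:** the wrist view put the red line about 0.8 mm short of the brass edge. The top view put it between 1.3 mm short and 0.4 mm past. I then made a last 0.5 mm nudge outward, which I did not photograph; the arm moved about 0.4 mm.
- **Weight position:** its centre was about 69 mm behind the line and within 1 mm of the centre line.
- **Push:** the wrist force read about 10.4 N down, so with the weight's own 6.5 N or so it presses on the board with about 17 N.
- **Tilt and motion:** the arm was still and the tool tilted only about 0.004 rad. I had no direct tilt reading of the board; the pictures gave no sign of tipping.
- **Other items:** the arm stayed well clear of the glue stick, tape measure and marker. I did not measure their final positions.

No check failed; the two camera estimates of the line differed by only about 2 mm at most.

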